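# Sweep the used meal tokens into the collecting pan

## Task

Guests have left three red meal tokens on the serving counter. With your fingertips, push each of them along the counter through the open side of the collecting pan until all three lie flat and wholly inside it. Only slide them, never pick one up, and leave the sauce bottle, the teacup and the bowl standing undisturbed where they are.

Things in the scene. Friction and masses are not known exactly. Their poses are not given: they have to be found in the camera images.
- token0: used meal token: solid red disc, 42 mm in diameter, 12 mm thick, pale disc inlaid in its top, about 20 g, lying flat on the counter; slides with ordinary friction. Origin: centre of its underside; z up
- token1: used meal token: solid red disc, 42 mm in diameter, 12 mm thick, pale disc inlaid in its top, about 20 g, lying flat on the counter; slides with ordinary friction. Origin: centre of its underside; z up
- token2: used meal token: solid red disc, 42 mm in diameter, 12 mm thick, pale disc inlaid in its top, about 20 g, lying flat on the counter; slides with ordinary friction. Origin: centre of its underside; z up
- pan: collecting pan fixed to the counter: three wooden walls 30 mm high and 5 mm thick round a black floor, the fourth side open. Inside it is 200 mm wide (its x, from -100 to +100 mm) and 130 mm deep (its y, from -65 mm at the open side to +65 mm at the back wall). The open side faces its own -y, roughly to the robot's right. The floor is level with the counter, without lip or step. Origin: middle of the floor; z up; the pan may be turned about z
- cruet: amber glass sauce bottle with a black cap, 54 mm in diameter, 110 mm tall, loose. Origin: centre of its underside; z up. Not to be disturbed
- teacup: blue ceramic cup without handle, 68 mm across, 70 mm tall, loose. Origin: centre of its underside; z up. Not to be disturbed
- bowl: small white ceramic bowl, 96 mm across, 45 mm tall, loose. Origin: centre of its underside; z up. Not to be disturbed
Not all that is in view belongs to the job. Leave any purple or turquoise look-alike of the token1 alone. Leave any pink look-alike of the token2 alone.

How it is judged:
By the outcome, as a careful person would: the job done as asked, in the order asked, and still so for the second after the job is handed in, with the robot touching nothing.
It also fails if it takes over 67 s, if anything falls off the work surface, if the arm or the gripper's body presses on something with over 40 N, if the wrist force passes 120 N, or if a joint passes its speed limit or range.

## Robot

A 7-joint arm with a two-finger parallel gripper is mounted at the origin on the work surface. World frame = base frame: x ahead of the robot, y to its left, z up, the work surface at z = 0. Lengths are in m, angles in rad, forces in N, time in s.
With the tool pointing down it reaches from about 0.35 to 0.9 m from the base axis. Payload 8.1 kg.
Tool frame: the origin (TCP) lies at the very end of the fingers, on their centre line; the grasp point (between the pads) lies 19 mm behind it (arm.grip_depth is the distance from the TCP to the grasp point, in m); x points along the fingers, z is the direction in which the jaws open and shut, and the axes are right-handed (so a half turn about x gives the same grasp; the last joint's range is limited). The gripper opens to 92 mm and grips with 3 to 60 N. Pads are 19 mm wide; open, the fingers measure 130 mm over their backs; the gripper's body (75 mm by 190 mm) begins 47 mm behind the grasp point.
Start: joints at [1.14, 0.434, 0.025, 1.573, -0.012, 1.134, -0.075], TCP at [0.201, -0.592, 0.227] pointing down, gripper open.
Joint ranges: [-2.62, 2.62], [-0.44, 2.09], [-1.27, 1.32], [0.08, 2.57], [-1.32, 4.46], [0.12, 2], [-2.74, 2.74]. Speed limits (rad/s): [2.22, 2.22, 3.01, 3.01, 3.14, 3.14, 3.14].

## Interface

Orientations are given as a rotation vector (axis times angle).
In Python, from cell import status, cams, arm gives the robot as it stands. The module is installed in compiled form; this text tells all that it offers.
- The arm moves only by the tool step_arm, never from a script. Its argument "rows" is a list of rows, each a list of 7 numbers: the gripper command: -1 is fully open, 1 is shut, values between are in proportion, then the shift along the tool's x, y, z as a fraction of full scale, then the turn, a rotation vector about the tool's x, y, z as a fraction of full scale. In form: [[grip, x, y, z, rx, ry, rz], ...]. A call has 1 to 12 rows; each row is the pose to reach, as a shift and turn from the pose commanded when the call began, along the tool's axes at that moment; what a row does not reach only later rows make up. Full scale, the value 1, is 80 cm for a shift and 60 degrees for a turn. A row lasts 1/12 s, in which the tool goes at most 41.7 mm and 7.16 degrees, less where a joint would pass 70% of its speed; a pose out of reach is approached as far as the arm can. A call with a number of a shift or a turn outside -1 to 1 is refused whole. A call with a gripper value outside its range is refused whole. The fingers move at their own pace and stop on an object; "newtons" is the grip in N (left out, the last holds). Time passes only in rows, so rows that repeat a pose let the fingers close. It gives the time, the measured TCP pose, the force and the opening at its end, in the units of the state.
- status.observe(): the state, without advancing time (a new reading comes with each control period).
- cams.get_image(name): name is "scene" or "side" or "wrist"; returns a dict with "pixels" (420x560x3 uint8, red, green, blue), "range_z" (420x560 float32, m along the optical axis (not along the pixel's ray), 0 where there is no reading), "camera_matrix" (3x3 intrinsics, pixels), "eye" and "attitude" of the camera in the world; the wrist camera has in their place "tool_from_camera" (4x4, takes a point from camera to tool coordinates, whose origin is the TCP and whose axes are the tool frame's). Camera axes: x right, y down, z forward; pixel columns grow to the right and rows downward; lengths in m; the calibration is good to about 2 mm. A picture is of the moment at which its call begins: read the wrist's pose just before it.
- arm.sign_off(): hands the job in, once; it reports no verdict.
The state is a dict: "clock": time; "joints": joint angles; "dq": joint speeds; "joint_efforts": joint torques, N m; "position": TCP position; "ee_rot": TCP orientation; "force": force on the tool from outside, world axes, zero at the start; "ft_torque": the same for the moment, N m; "width": opening from 0.0 (shut) to 1.0 (fully open).
Only numpy, scipy, OpenCV 4.12 (cv2) and the standard library are available. Lean on these libraries where they do the work, as an engineer would, in place of code of your own. Each camera call takes 0.05 s, during which the arm holds its last target.

## Working session

There is one attempt and no reset: what is moved stays moved. The work goes in short steps, Python scripts to look and compute and a tool call to move; the robot and the scene stay as the last step left them, time stands still between calls to the robot, and variables do not carry over. Pictures are saved under pics/ and viewed, and the job is handed in when it is done.

Besides the shell and the picture viewer there is one more tool, called as name(argument=value, ...), one argument or row to a line, values as JSON. step_arm: Moves the arm, as the interface text tells. Its arguments: {"type":"object","properties":{"rows":{"type":"array","items":{"type":"array","items":{"type":"number"}}},"newtons":{"type":"number"}},"required":["rows"]}

```bash
mkdir -p pics; python3 - <<'E'
from cell import status,cams,arm
import cv2,numpy as np
s=status.observe();print(s)
for n in("scene","side"):
    im=cams.get_image(n);cv2.imwrite(f"pics/{n}0.png",im["pixels"][:,:,::-1]);print(n,im["camera_matrix"],im["eye"],im["attitude"])
E
```

```text
{'clock': 0.0, 'joints': array([ 1.14038601,  0.43523802,  0.02494617,  1.57411119, -0.0116026 ,
        1.13397413, -0.07509683]), 'dq': array([-7.58329248e-05,  3.38099717e-04,  6.24558154e-04, -3.07339132e-04,
       -8.79696813e-04,  1.68795480e-03,  7.76341408e-04]), 'joint_efforts': array([-9.85052939e-04, -6.67849874e+01,  9.85081494e-01, -3.14453495e+01,
       -6.04214240e-02,  4.29144851e-02,  1.51508207e-04]), 'position': array([ 0.20102744, -0.59124563,  0.22592986]), 'ee_rot': array([ 0.96531304,  1.34801523, -0.96396456]), 'force': array([ 0.28969468, -0.18656915, -0.84450389]), 'ft_torque': array([-0.01326961, -0.05282628,  0.0247567 ]), 'width': 0.9981373250680576}
scene [[479.77217813   0.         279.75955414]
 [  0.         479.77217813 214.22928645]
 [  0.           0.           1.        ]] [ 0.90774942 -0.30866289  0.85818314] [-2.44596366 -0.98155307  0.28758789]
side [[440.7477839    0.         279.01161781]
 [  0.         440.7477839  209.81349248]
 [  0.           0.           1.        ]] [ 0.33383219 -0.56141082  0.43235309] [-2.11696019  0.34336475 -0.19326145]
```

View pics/scene0.png

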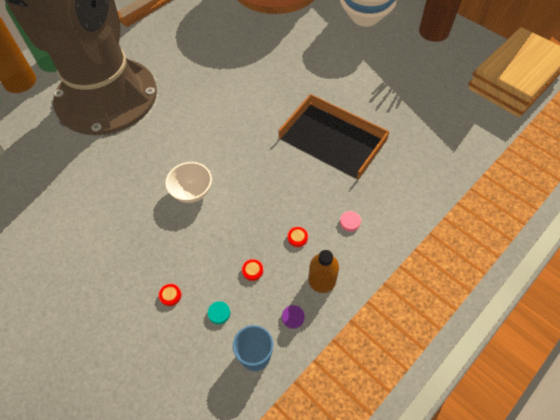

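View pics/side0.png

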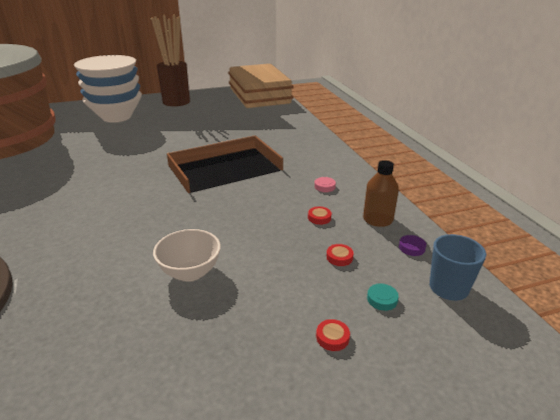

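The three red tokens with a pale inlay are at scene pixels (298,237), (253,270) and (170,295). The look-alikes are pink (350,221), teal (219,313) and purple (293,317). The pan is at about (333,137), with its open side facing the tokens. Next I'll measure positions and take a close crop.

```bash
cat > h.py <<'E'
from cell import status,cams,arm
import cv2,numpy as np
from scipy.spatial.transform import Rotation as R
def world(im,zpl=None):
    K=im["camera_matrix"];d=im["range_z"];v,u=np.mgrid[0:420,0:560]
    ray=np.stack([(u-K[0,2])/K[0,0],(v-K[1,2])/K[1,1],np.ones_like(u,float)],-1)
    Rm=R.from_rotvec(im["attitude"]).as_matrix() if np.size(im["attitude"])==3 else np.array(im["attitude"])
    return (ray*d[...,None])@Rm.T+np.array(im["eye"])
def onplane(im,u,v,z):
    K=im["camera_matrix"];r=R.from_rotvec(im["attitude"]).apply([(u-K[0,2])/K[0,0],(v-K[1,2])/K[1,1],1]);e=np.array(im["eye"])
    return e+r*(z-e[2])/r[2]
def blobs(im,kind="red"):
    hsv=cv2.cvtColor(im["pixels"],cv2.COLOR_RGB2HSV)
    h,s,v=cv2.split(hsv)
    m={"red":((h<5)|(h>175))&(s>200)&(v>120)}[kind].astype(np.uint8)
    n,l,st,c=cv2.connectedComponentsWithStats(m)
    return [(l==i) for i in range(1,n) if st[i,4]>40]
def tokens(im):
    W=world(im);out=[]
    for b in blobs(im):
        b=cv2.morphologyEx(b.astype(np.uint8),cv2.MORPH_CLOSE,np.ones((15,15)))>0
        P=W[b];P=P[P[:,2]>0.008]
        if len(P)<10: continue
        c,r=cv2.minEnclosingCircle(P[:,:2].astype(np.float32)); out.append((np.round(c,4),round(r,4),P[:,:2].mean(0).round(4),P[:,2].mean().round(4)))
    return out
E
python3 - <<'E'
from h import *
for n in("scene","side"):
    im=cams.get_image(n);W=world(im)
    for t in tokens(im):print(n,t)
    if n=="scene":
        for nm,(u,v) in dict(pink=(350,220),teal=(219,312),purple=(293,316)).items():print(nm,W[v,u])
        for nm,(u,v) in dict(cruetcap=(326,257)).items():print(nm,W[v,u])
        cv2.imwrite("pics/crop1.png",cv2.resize(im["pixels"][80:390,130:410,::-1],None,fx=1.9,fy=1.9,interpolation=cv2.INTER_CUBIC))
    # height map clusters
    m=(W[...,2]>0.008)&(W[...,0]>0.25)&(W[...,0]<.9)&(W[...,1]<.3)&(W[...,1]>-.5)&(im["range_z"]>0)
    k,l,st,c=cv2.connectedComponentsWithStats(m.astype(np.uint8))
    for i in range(1,k):
        if st[i,4]>60:
            P=W[l==i];print(n,"cl",c[i].round(),st[i,4],P.min(0).round(3),P.max(0).round(3))
E
```

```text
scene (array([0.61  , 0.0331]), 0.0213, array([0.6108, 0.0322]), np.float64(0.0112))
scene (array([ 0.5976, -0.08  ]), 0.0207, array([ 0.597 , -0.0804]), np.float64(0.011))
scene (array([ 0.7051, -0.2601]), 0.2085, array([ 0.5253, -0.224 ]), np.float64(0.021))
pink [0.66337344 0.13377588 0.01025844]
teal [ 0.61447849 -0.18209704  0.01153867]
purple [ 0.71719777 -0.0932576   0.00891923]
cruetcap [ 0.70973236 -0.00399896  0.1118133 ]
scene cl [291. 119.] 236 [0.386 0.191 0.008] [0.406 0.299 0.032]
scene cl [366. 163.] 136 [0.592 0.226 0.008] [0.609 0.3   0.033]
scene cl [188. 180.] 1190 [ 0.321 -0.088  0.008] [0.418 0.007 0.048]
scene cl [350. 220.] 286 [0.644 0.112 0.008] [0.684 0.153 0.016]
scene cl [297. 236.] 306 [0.589 0.012 0.008] [0.63  0.054 0.016]
scene cl [323. 271.] 1009 [ 0.681 -0.029  0.008] [0.734 0.024 0.112]
scene cl [252. 269.] 335 [ 0.576 -0.1    0.008] [ 0.618 -0.06   0.015]
scene cl [169. 294.] 361 [ 0.499 -0.244  0.008] [ 0.54  -0.202  0.016]
scene cl [218. 312.] 384 [ 0.592 -0.203  0.008] [ 0.633 -0.162  0.015]
scene cl [293. 316.] 393 [ 0.696 -0.114  0.008] [ 0.737 -0.073  0.016]
scene cl [252. 345.] 965 [ 0.683 -0.224  0.008] [ 0.749 -0.157  0.073]
side cl [275. 156.] 203 [0.592 0.224 0.008] [0.61  0.299 0.032]
side cl [180. 173.] 217 [0.384 0.19  0.008] [0.407 0.3   0.032]
side cl [382. 195.] 1667 [ 0.679 -0.031  0.008] [0.73  0.016 0.112]
side cl [325. 182.] 211 [0.644 0.11  0.008] [0.684 0.153 0.016]
side cl [320. 213.] 284 [0.589 0.011 0.008] [0.63  0.053 0.015]
side cl [187. 253.] 2514 [ 0.324 -0.09   0.008] [0.417 0.006 0.048]
side cl [413. 243.] 379 [ 0.695 -0.116  0.008] [ 0.737 -0.075  0.015]
side cl [456. 264.] 2743 [ 0.681 -0.226  0.008] [ 0.749 -0.157  0.073]
side cl [340. 253.] 412 [ 0.575 -0.102  0.008] [ 0.617 -0.061  0.015]
side cl [383. 295.] 581 [ 0.592 -0.205  0.008] [ 0.633 -0.163  0.016]
side cl [333. 333.] 764 [ 0.499 -0.245  0.008] [ 0.54  -0.203  0.015]
```

View pics/crop1.png

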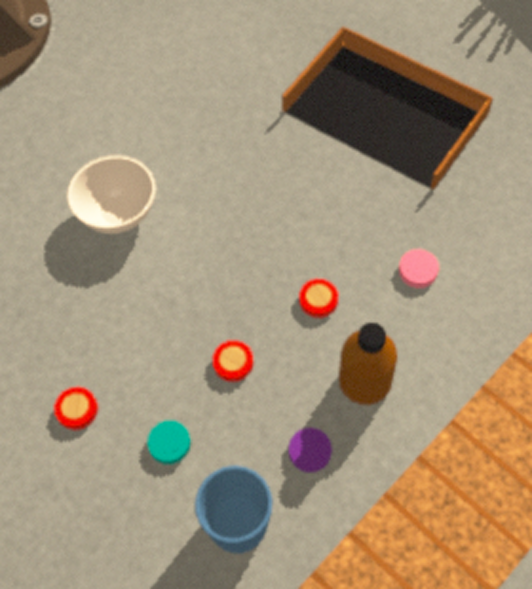

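```bash
cat >> h.py <<'E'
def fr(pts,cur=None):
    """pts: list of (x,y,z,facing_deg); print fractions from current pose. facing f: tool x down, tool z (jaw) = (sin f,-cos f)*sgn"""
    s=status.observe();p=s["position"] if cur is None else np.array(cur[0]);M=R.from_rotvec(s["ee_rot"] if cur is None else cur[1])
    for x,y,z,f in pts:
        a=np.radians(f);jz=np.array([np.sin(a),-np.cos(a),0])
        if jz@M.apply([0,0,1])<0: jz=-jz
        X=np.array([0,0,-1.]);T=R.from_matrix(np.stack([X,np.cross(jz,X),jz],1))
        d=M.inv().apply(np.array([x,y,z])-p)/0.8;r=(M.inv()*T).as_rotvec()/np.radians(60)
        print("",", ".join(f"{v:.4f}" for v in [*d,*r]))
E
python3 - <<'E'
from h import *
s=status.observe();print(R.from_rotvec(s["ee_rot"]).as_matrix().round(3))
P=[]
for n in("scene","side"):
    im=cams.get_image(n);W=world(im)
    m=(W[...,2]>0.026)&(W[...,2]<.034)&(W[...,0]>0.33)&(W[...,0]<.64)&(W[...,1]<.4)&(W[...,1]>.15)
    Q=W[m][:,:2];P.append(Q);print(n,len(Q),cv2.minAreaRect(Q.astype(np.float32)))
Q=np.vstack(P).astype(np.float32);r=cv2.minAreaRect(Q);print(r);print(cv2.boxPoints(r))
E
```

```text
[[-0.     0.947  0.322]
 [ 0.001  0.322 -0.947]
 [-1.    -0.    -0.001]]
scene 418 ((0.49372804164886475, 0.2763565182685852), (0.21099090576171875, 0.13759775459766388), 9.162949562072754)
side 450 ((0.4946461617946625, 0.2762209475040436), (0.21130385994911194, 0.1370406448841095), 9.716925621032715)
((0.4943925142288208, 0.2761670649051666), (0.21239866316318512, 0.1380140632390976), 9.441726684570312)
[[0.37831166 0.32681787]
 [0.4009521  0.19067346]
 [0.6104734  0.22551626]
 [0.5878329  0.36166066]]
```

```bash
sed -i '/if jz@M/d' h.py; python3 - <<'E'
from h import *
fr([(.6105,.0325,.2,12)])
E
```

```text
0.0333, 0.7356, -0.5739, 0.1130, -0.0005, 0.0001
```

step_arm(
  rows=[
    [-0.3,0.033,0.7356,-0.574,0.113,0,0],
    [-0.3,0.033,0.7356,-0.574,0.113,0,0],
    [-0.3,0.033,0.7356,-0.574,0.113,0,0],
    [-0.3,0.033,0.7356,-0.574,0.113,0,0],
    [-0.3,0.033,0.7356,-0.574,0.113,0,0],
    [-0.3,0.033,0.7356,-0.574,0.113,0,0],
    [-0.3,0.033,0.7356,-0.574,0.113,0,0],
    [-0.3,0.033,0.7356,-0.574,0.113,0,0],
    [-0.3,0.033,0.7356,-0.574,0.113,0,0],
    [-0.3,0.033,0.7356,-0.574,0.113,0,0],
    [-0.3,0.033,0.7356,-0.574,0.113,0,0],
    [-0.3,0.033,0.7356,-0.574,0.113,0,0],
  ],
)

```text
clock: 1.3
position: [0.476, -0.1721, 0.2093]
ee_rot: [1.054, 1.3, -1.054]
force: [1.2, -1.0, -0.3]
width: 0.653
```

```bash
python3 - <<'E'
from h import *
s=status.observe();print(s["position"],s["joints"].round(2),s["width"])
fr([(.6105,.0325,.2,12)])
E
```

```text
[ 0.47601781 -0.17209007  0.20925997] [ 0.39  0.27 -0.19  1.87  0.06  1.01 -1.18] 0.6525705415360834
 0.0116, 0.2175, -0.2153, -0.0003, 0.0004, -0.0005
```

step_arm(
  rows=[
    [-0.3,0.0116,0.2175,-0.2153,0,0,0],
    [-0.3,0.0116,0.2175,-0.2153,0,0,0],
    [-0.3,0.0116,0.2175,-0.2153,0,0,0],
    [-0.3,0.0116,0.2175,-0.2153,0,0,0],
    [-0.3,0.0116,0.2175,-0.2153,0,0,0],
    [-0.3,0.0116,0.2175,-0.2153,0,0,0],
    [-0.3,0.0116,0.2175,-0.2153,0,0,0],
    [-0.3,0.0116,0.2175,-0.2153,0,0,0],
    [-0.3,0.0116,0.2175,-0.2153,0,0,0],
  ],
)

```text
clock: 2.05
position: [0.6094, 0.0303, 0.1994]
ee_rot: [1.053, 1.301, -1.054]
force: [0.3, -1.0, -0.3]
width: 0.651
```

```bash
python3 - <<'E'
from h import *
s=status.observe();print(s["position"],s["joints"].round(2),s["width"])
fr([(.6105,.0325,.2,12),(.6105,.0325,.06,12),(.6105,.0325,.005,12)])
im=cams.get_image("wrist");cv2.imwrite("pics/w1.png",im["pixels"][:,:,::-1])
im=cams.get_image("scene");cv2.imwrite("pics/s1.png",im["pixels"][:,:,::-1])
E
```

```text
[0.60937099 0.03031428 0.19942514] [ 0.03  0.45 -0.24  1.63  0.12  1.08 -1.61] 0.6511462554489788
 -0.0007, 0.0019, -0.0024, 0.0001, 0.0005, 0.0009
 0.1743, 0.0021, -0.0025, 0.0001, 0.0005, 0.0009
 0.2430, 0.0022, -0.0025, 0.0001, 0.0005, 0.0009
```

View pics/w1.png

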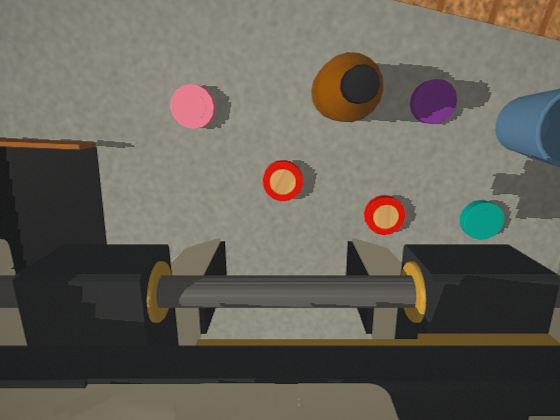

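View pics/s1.png

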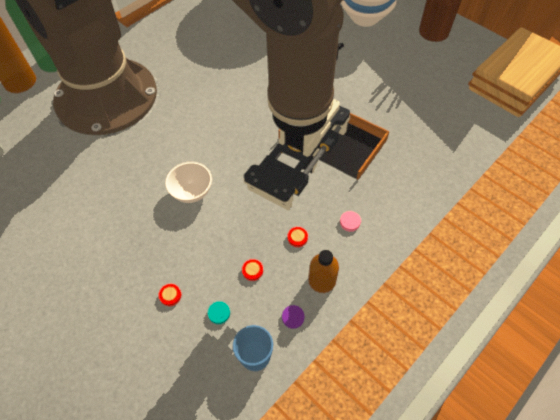

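The wrist view shows the red token at (283,180), centred across the jaw gap. The bottle is at (350,85) and pink at (192,106). I'll descend after a quick cross-check.

```bash
python3 - <<'E'
from h import *
s=status.observe()
im=cams.get_image("wrist");T=im["tool_from_camera"];K=im["camera_matrix"]
for u,v in((283,180),(385,215)):
    d=im["range_z"][v,u];c=np.array([(u-K[0,2])/K[0,0]*d,(v-K[1,2])/K[1,1]*d,d,1]);t=T@c
    print(t[:3].round(3),(R.from_rotvec(s["ee_rot"]).apply(t[:3])+s["position"]).round(4))
print(T.round(3))
E
```

```text
[ 0.187  0.002 -0.003] [0.6105 0.0323 0.0126]
[ 0.186 -0.035  0.103] [ 0.5963 -0.0794  0.0138]
[[ 0.001 -0.265  0.964 -0.159]
 [-0.    -0.964 -0.265  0.071]
 [ 1.     0.    -0.001  0.   ]
 [ 0.     0.     0.     1.   ]]
```

step_arm(
  rows=[
    [-0.3,0.05,0.002,-0.0025,0,0,0],
    [-0.3,0.1,0.002,-0.0025,0,0,0],
    [-0.3,0.14,0.002,-0.0025,0,0,0],
    [-0.3,0.174,0.002,-0.0025,0,0,0],
    [-0.3,0.174,0.002,-0.0025,0,0,0],
    [-0.3,0.174,0.002,-0.0025,0,0,0],
  ],
)

```text
clock: 2.7
position: [0.6098, 0.0318, 0.0601]
ee_rot: [1.053, 1.302, -1.057]
force: [0.2, -0.0, 0.8]
width: 0.649
```

```bash
python3 - <<'E'
from h import *
s=status.observe();print(s["position"])
for n in("scene","side"):
    im=cams.get_image(n);cv2.imwrite(f"pics/{n}2.png",im["pixels"][:,:,::-1])
a=np.hstack([cv2.imread("pics/scene2.png")[120:340,150:450],cv2.imread("pics/side2.png")[120:340,190:490]]);cv2.imwrite("pics/c2.png",cv2.resize(a,None,fx=1.3,fy=1.3))
fr([(.6105,.0325,.06,12),(.6105,.0325,.005,12)])
E
```

```text
[0.6098133  0.03183083 0.06013668]
 0.0033, -0.0020, -0.0002, -0.0010, 0.0004, -0.0026
 0.0721, -0.0021, -0.0003, -0.0010, 0.0004, -0.0026
```

View pics/c2.png

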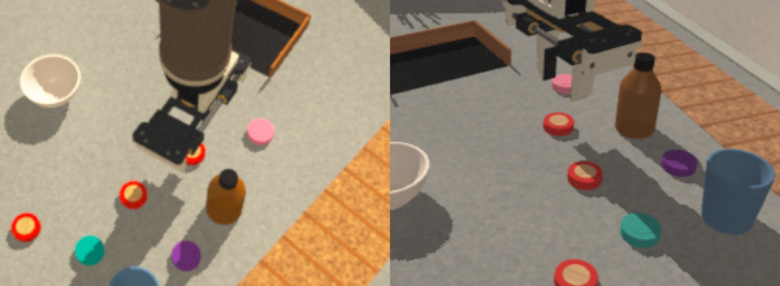

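step_arm(
  rows=[
    [-0.3,0.03,-0.0005,0,0,0,0],
    [-0.3,0.055,-0.0005,0,0,0,0],
    [-0.3,0.069,-0.0005,0,0,0,0],
    [-0.3,0.07,-0.0005,0,0,0,0],
    [-0.3,0.07,-0.0005,-0.008,0,0,0],
    [-0.3,0.07,-0.0005,-0.016,0,0,0],
    [-0.3,0.07,-0.0005,-0.024,0,0,0],
    [-0.3,0.07,-0.0005,-0.032,0,0,0],
    [-0.3,0.07,-0.0005,-0.04,0,0,0],
    [-0.3,0.07,-0.0005,-0.048,0,0,0],
  ],
)

```text
clock: 3.63
position: [0.6025, 0.0716, 0.0051]
ee_rot: [1.054, 1.301, -1.053]
force: [0.1, -0.4, 0.1]
width: 0.648
```

```bash
cat >look.py <<'E'
from h import *
import sys
s=status.observe();print(s["clock"],s["position"].round(4),s["width"],s["force"].round(1))
k=sys.argv[1]
ims=[]
for n in("scene","side"):
    im=cams.get_image(n);ims.append(im["pixels"][:,:,::-1])
    W=world(im)
    for b in blobs(im):
        b=cv2.morphologyEx(b.astype(np.uint8),cv2.MORPH_CLOSE,np.ones((15,15)))>0
        b[:, :]&=(W[...,2]>.008)&(W[...,2]<.018)&(W[...,0]<.65)
        if b.sum()<40: continue
        Q=W[b][:,:2];c,r=cv2.minEnclosingCircle(Q.astype(np.float32))
        print(n,"c",np.round(c,4),"r",round(r,4))
a=np.hstack([ims[0][90:360,130:430],ims[1][110:380,150:450]]);cv2.imwrite(f"pics/l{k}.png",cv2.resize(a,None,fx=1.33,fy=1.33))
E
python3 look.py 3
```

```text
3.6333 [0.6025 0.0716 0.0051] 0.6483168531235913 [ 0.1 -0.4  0.1]
scene c [ 0.597  -0.0807] r 0.0209
scene c [ 0.5201 -0.2234] r 0.0207
```

View pics/l3.png

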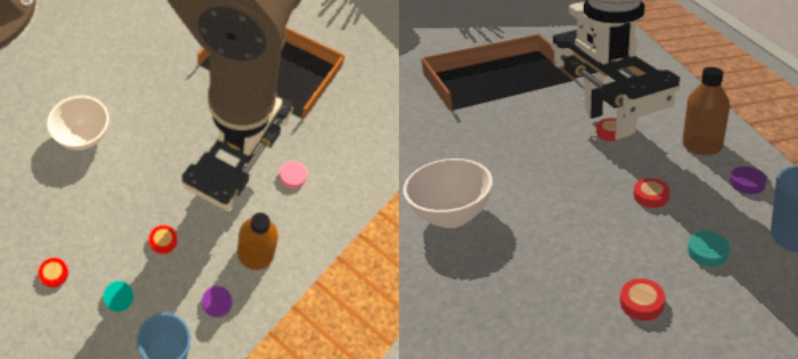

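In the side half, the token at (608,128) lies between the fingers and is sliding along. I'll continue.

step_arm(
  rows=[
    [-0.3,0,0,-0.01,0,0,0],
    [-0.3,0,0,-0.02,0,0,0],
    [-0.3,0,0,-0.03,0,0,0],
    [-0.3,0,0,-0.04,0,0,0],
    [-0.3,0,0,-0.05,0,0,0],
    [-0.3,0,0,-0.06,0,0,0],
    [-0.3,0,0,-0.07,0,0,0],
    [-0.3,0,0,-0.07,0,0,0],
    [-0.3,0,0,-0.064,0,0,0],
    [-0.3,-0.05,0,-0.064,0,0,0],
    [-0.3,-0.1,0,-0.064,0,0,0],
    [-0.3,-0.1,0,-0.064,0,0,0],
  ],
)

```text
clock: 4.73
position: [0.5961, 0.1206, 0.0915]
ee_rot: [1.06, 1.294, -1.047]
force: [0.7, 1.4, 0.6]
width: 0.65
```

```bash
python3 look.py 4; python3 - <<'E'
from h import *
s=status.observe();print(s["joints"].round(2))
fr([(.59,.08,.12,100)])
E
```

```text
4.7333 [0.5961 0.1206 0.0915] 0.6499354150414304 [0.7 1.4 0.6]
scene c [0.5924 0.1181] r 0.0207
scene c [ 0.5966 -0.0803] r 0.0205
scene c [ 0.5204 -0.2223] r 0.0209
[-0.14  0.56 -0.22  1.76  0.16  0.83 -1.79]
 -0.0419, -0.0142, 0.0477, -1.4681, 0.0032, -0.0026
```

View pics/l4.png

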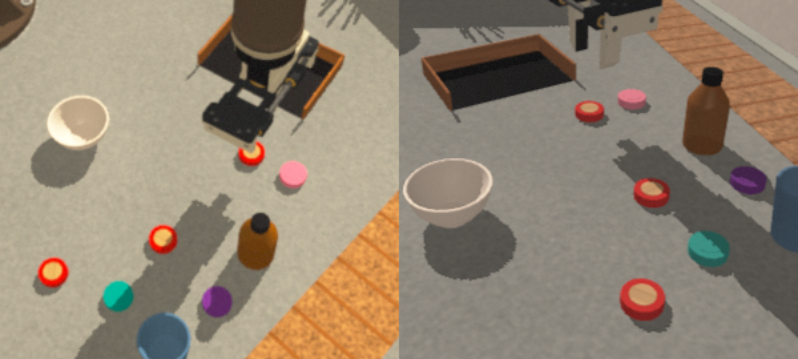

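Token A is at (0.592,0.118), seen at left-panel pixel (252,153). I'll switch to the cradle: narrow gap, facing 105°.

```bash
python3 - <<'E'
from h import *
fr([(.602,.081,.13,60),(.602,.081,.13,105)])
E
```

```text
-0.0544, 0.0008, 0.0496, -0.8015, 0.0020, -0.0033
 -0.0544, 0.0008, 0.0496, -1.5515, 0.0033, -0.0024
```

step_arm(
  rows=[
    [0.435,-0.054,0,0.025,-0.1,0,0],
    [0.435,-0.054,0.001,0.05,-0.2,0,0],
    [0.435,-0.054,0.001,0.05,-1,0,0],
    [0.435,-0.054,0.001,0.05,-1,0,0],
    [0.435,-0.054,0.001,0.05,-1,0,0],
    [0.435,-0.054,0.001,0.05,-1,0,0],
    [0.435,-0.054,0.001,0.05,-1,0,0],
    [0.435,-0.054,0.001,0.05,-1,0,0],
    [0.435,-0.054,0.001,0.05,-1,0,0],
    [0.435,-0.054,0.001,0.05,-1,0,0],
    [0.435,-0.054,0.001,0.05,-1,0,0],
  ],
)

```text
clock: 5.75
position: [0.6002, 0.0807, 0.1265]
ee_rot: [0.249, 1.558, -0.25]
force: [-0.2, 0.4, 1.6]
width: 0.284
```

```bash
python3 - <<'E'
from h import *
s=status.observe();print(s["position"],s["width"])
fr([(.602,.081,.13,105)])
E
```

```text
[0.6002484  0.08072722 0.12651869] 0.2835539493261969
 -0.0044, 0.0010, 0.0020, -0.5537, -0.0020, 0.0003
```

step_arm(
  rows=[
    [0.435,0,0,0.001,-0.554,0,0],
    [0.435,0,0,0.001,-0.554,0,0],
    [0.435,0,0,0.001,-0.554,0,0],
    [0.435,0,0,0.001,-0.554,0,0],
    [0.435,0,0,0.001,-0.554,0,0],
    [0.435,0,0,0.001,-0.554,0,0],
    [0.435,0.04,0,0.001,-0.554,0,0],
    [0.435,0.08,0,0.001,-0.554,0,0],
    [0.435,0.08,0,0.001,-0.554,0,0],
    [0.435,0.08,0,0.001,-0.554,0,0],
  ],
)

```text
clock: 6.58
position: [0.6002, 0.0809, 0.0625]
ee_rot: [-0.207, 1.565, 0.206]
force: [0.7, 0.7, 1.3]
width: 0.28
```

```bash
python3 look.py 5; python3 - <<'E'
from h import *
s=status.observe();print(s["joints"].round(2))
fr([(.602,.081,.005,105)])
E
```

```text
6.5833 [0.6002 0.0809 0.0625] 0.27951328391292085 [0.7 0.7 1.3]
scene c [ 0.5969 -0.0799] r 0.0205
scene c [ 0.52   -0.2227] r 0.0207
[ 0.17  0.66 -0.59  1.75  0.46  0.88 -0.36]
 0.0752, -0.0010, -0.0008, 0.0022, 0.0012, -0.0001
```

View pics/l5.png

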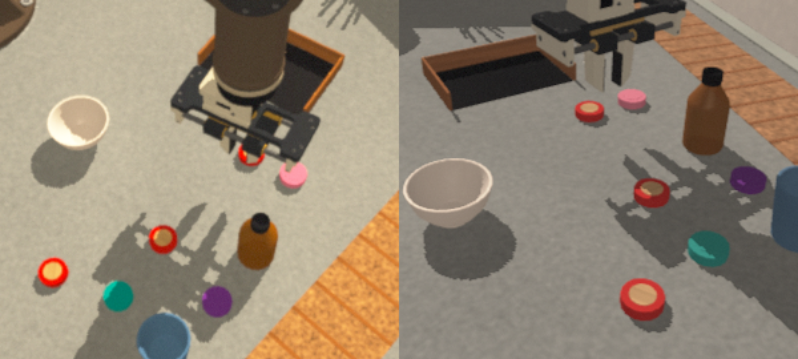

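step_arm(
  rows=[
    [0.435,0.04,-0.001,0.001,0,0,0],
    [0.435,0.07,-0.001,0.001,0,0,0],
    [0.435,0.073,-0.001,0.001,0,0,0],
    [0.435,0.073,0.009,0.001,0,0,0],
    [0.435,0.073,0.019,0.001,0,0,0],
    [0.435,0.073,0.029,0.001,0,0,0],
    [0.435,0.073,0.04,0.001,0,0,0],
    [0.435,0.073,0.051,0.001,0,0,0],
    [0.435,0.073,0.062,0.001,0,0,0],
    [0.435,0.073,0.073,0.001,0,0,0],
    [0.435,0.073,0.084,0.001,0,0,0],
    [0.435,0.073,0.096,0.001,0,0,0],
  ],
)

```text
clock: 7.68
position: [0.582, 0.1565, 0.0054]
ee_rot: [-0.209, 1.561, 0.209]
force: [0.1, -0.9, 0.1]
width: 0.284
```

```bash
python3 look.py 6; python3 - <<'E'
from h import *
fr([(.5464,.282,.005,105)])
E
```

```text
7.6833 [0.582  0.1565 0.0054] 0.2835842778943304 [ 0.1 -0.9  0.1]
scene c [ 0.5972 -0.0798] r 0.0204
scene c [ 0.5207 -0.2225] r 0.0208
 0.0009, 0.1606, -0.0012, 0.0066, 0.0002, -0.0013
```

View pics/l6.png

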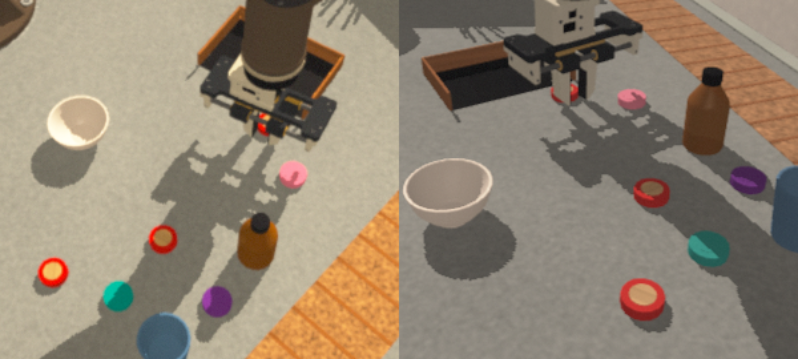

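The token is nested in the cradle in both views and heading into the pan. I'll keep pushing.

step_arm(
  rows=[
    [0.435,0,0.013,0,0,0,0],
    [0.435,0,0.026,0,0,0,0],
    [0.435,0,0.039,0,0,0,0],
    [0.435,0,0.052,0,0,0,0],
    [0.435,0,0.065,0,0,0,0],
    [0.435,0,0.078,0,0,0,0],
    [0.435,0,0.091,0,0,0,0],
    [0.435,0,0.104,0,0,0,0],
    [0.435,0,0.117,0,0,0,0],
    [0.435,0,0.13,0,0,0,0],
    [0.435,0,0.143,0,0,0,0],
    [0.435,0,0.15,0,0,0,0],
  ],
)

```text
clock: 8.78
position: [0.55, 0.2736, 0.0055]
ee_rot: [-0.209, 1.561, 0.211]
force: [-0.0, -0.2, -1.1]
width: 0.284
```

step_arm(
  rows=[
    [0.435,0,0.004,0,0,0,0],
    [0.435,0,0.004,0,0,0,0],
    [0.435,0,-0.02,0,0,0,0],
    [0.435,-0.04,-0.03,0,0,0,0],
    [0.435,-0.08,-0.04,0,0,0,0],
    [0.435,-0.12,-0.1,0,0,0,0],
    [0.435,-0.16,-0.15,0,0,0,0],
    [0.435,-0.16,-0.2,0,0,0,0],
    [0.435,-0.16,-0.25,0,0,0,0],
    [0.435,-0.16,-0.28,0,0,0,0],
    [0.435,-0.16,-0.28,0,0,0,0],
  ],
)

```text
clock: 9.7
position: [0.6122, 0.0425, 0.1331]
ee_rot: [-0.204, 1.561, 0.193]
force: [0.6, -1.6, -0.8]
width: 0.281
```

```bash
python3 look.py 7; python3 - <<'E'
from h import *
print(status.observe()["joints"].round(2))
fr([(.60,-.08,.13,145)])
E
```

```text
9.7 [0.6122 0.0425 0.1331] 0.2814989684411185 [ 0.6 -1.6 -0.8]
scene c [0.5423 0.2999] r 0.0218
scene c [ 0.5971 -0.0796] r 0.0208
scene c [ 0.5203 -0.2223] r 0.0208
[ 0.24  0.58 -0.62  1.68  0.39  1.01 -0.25]
 0.0041, -0.1553, -0.0543, -0.6688, -0.0010, 0.0011
```

View pics/l7.png

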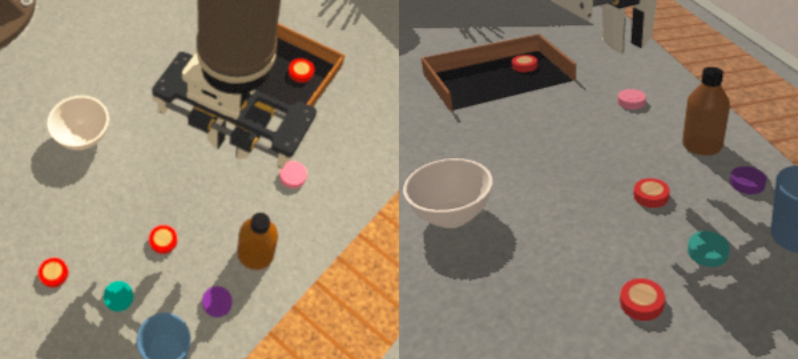

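Token A is at (0.542,0.300), i.e. pan coordinates (+50,+18) mm, flat and inside. Next is token B.

```bash
python3 - <<'E'
from h import *
fr([(.616,-.113,.13,120),(.616,-.113,.06,120)])
E
```

```text
0.0042, -0.2003, -0.0455, -0.2521, -0.0007, 0.0013
 0.0917, -0.2002, -0.0455, -0.2521, -0.0007, 0.0013
```

step_arm(
  rows=[
    [0.435,0.003,-0.05,-0.011,-0.06,0,0],
    [0.435,0.003,-0.1,-0.023,-0.12,0,0],
    [0.435,0.003,-0.15,-0.034,-0.18,0,0],
    [0.435,0.003,-0.2,-0.0455,-0.25,0,0],
    [0.435,0.003,-0.2,-0.0455,-0.25,0,0],
    [0.435,0.003,-0.2,-0.0455,-0.25,0,0],
    [0.435,0.045,-0.2,-0.0455,-0.25,0,0],
    [0.435,0.09,-0.2,-0.0455,-0.25,0,0],
    [0.435,0.09,-0.2,-0.0455,-0.25,0,0],
    [0.435,0.09,-0.2,-0.0455,-0.25,0,0],
  ],
)

```text
clock: 10.63
position: [0.6151, -0.1064, 0.0604]
ee_rot: [-0.414, 1.534, 0.418]
force: [0.1, 0.5, 0.8]
width: 0.285
```

```bash
python3 look.py 8; python3 - <<'E'
from h import *
fr([(.616,-.113,.005,120),(.547+.0,-.0552,.005,120)])
E
```

```text
10.6333 [ 0.6151 -0.1064  0.0604] 0.2846219806971017 [0.1 0.5 0.8]
scene c [0.5431 0.2995] r 0.0211
scene c [ 0.5203 -0.2233] r 0.0209
 0.0727, -0.0056, -0.0057, 0.0056, 0.0018, 0.0003
 0.0726, 0.1003, -0.0437, 0.0056, 0.0018, 0.0003
```

View pics/l8.png

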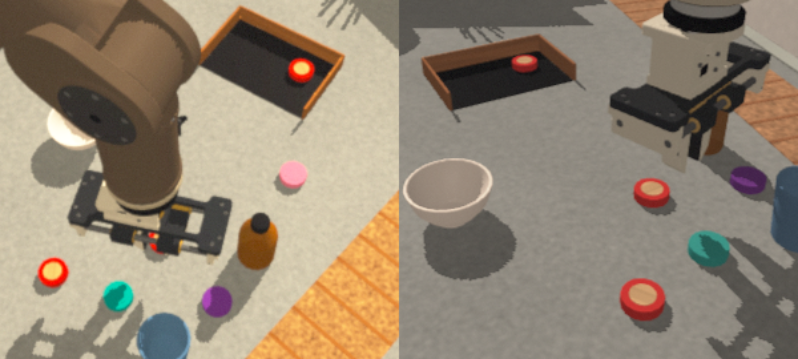

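step_arm(
  rows=[
    [0.435,0,-0.008,-0.007,0,0,0],
    [0.435,0.03,-0.009,-0.007,0,0,0],
    [0.435,0.06,-0.009,-0.007,0,0,0],
    [0.435,0.072,-0.009,-0.007,0,0,0],
    [0.435,0.072,-0.009,-0.007,0,0,0],
  ],
)

```text
clock: 11.15
position: [0.6143, -0.1182, 0.0028]
ee_rot: [-0.413, 1.533, 0.414]
force: [-0.3, 0.7, 0.3]
width: 0.281
```

```bash
python3 look.py 9; python3 - <<'E'
from h import *
fr([(.541,-.0445,.005,120),(.5325,-.0476,.005,100)])
E
```

```text
11.15 [ 0.6143 -0.1182  0.0028] 0.28053893561057663 [-0.3  0.7  0.3]
scene c [0.5434 0.2993] r 0.0215
scene c [ 0.5211 -0.2222] r 0.0209
 -0.0001, 0.1262, -0.0349, 0.0039, 0.0009, 0.0005
 -0.0001, 0.1282, -0.0460, 0.3373, 0.0010, 0.0004
```

View pics/l9.png

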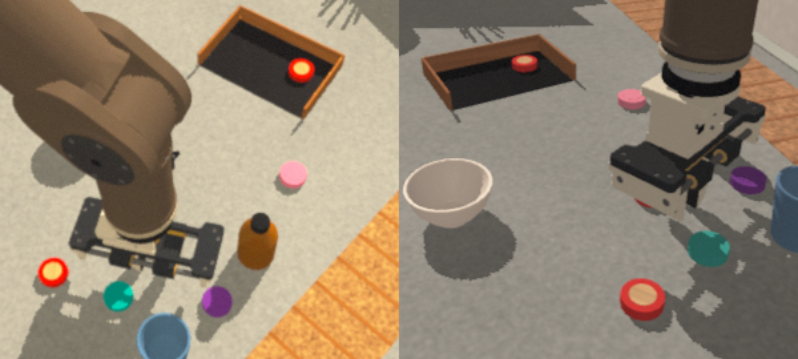

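step_arm(
  rows=[
    [0.435,-0.002,0.01,0.004,0,0,0],
    [0.435,-0.002,0.02,0.004,0,0,0],
    [0.435,-0.002,0.03,0.001,0,0,0],
    [0.435,-0.002,0.041,-0.003,0,0,0],
    [0.435,-0.002,0.052,-0.007,0,0,0],
    [0.435,-0.002,0.063,-0.011,0,0,0],
    [0.435,-0.002,0.074,-0.015,0,0,0],
    [0.435,-0.002,0.085,-0.02,0,0,0],
    [0.435,-0.002,0.096,-0.024,0,0,0],
    [0.435,-0.002,0.107,-0.028,0,0,0],
    [0.435,-0.002,0.117,-0.032,0,0,0],
    [0.435,-0.002,0.126,-0.035,0,0,0],
  ],
)

```text
clock: 12.25
position: [0.5394, -0.0441, 0.0054]
ee_rot: [-0.414, 1.531, 0.414]
force: [-1.0, 0.0, -0.2]
width: 0.285
```

```bash
python3 look.py 10; python3 - <<'E'
from h import *
fr([(.5325,-.0476,.005,100),(.530,.02,.005,98),(.4917,.2593,.005,98)])
E
```

```text
12.25 [ 0.5394 -0.0441  0.0054] 0.2854753691280844 [-1.   0.  -0.2]
scene c [0.5424 0.2997] r 0.0219
scene c [ 0.5199 -0.2225] r 0.0204
 0.0005, -0.0002, -0.0099, 0.3388, -0.0005, -0.0004
 0.0006, 0.0743, 0.0301, 0.3722, -0.0005, -0.0004
 0.0006, 0.3567, 0.1398, 0.3722, -0.0005, -0.0004
```

View pics/l10.png

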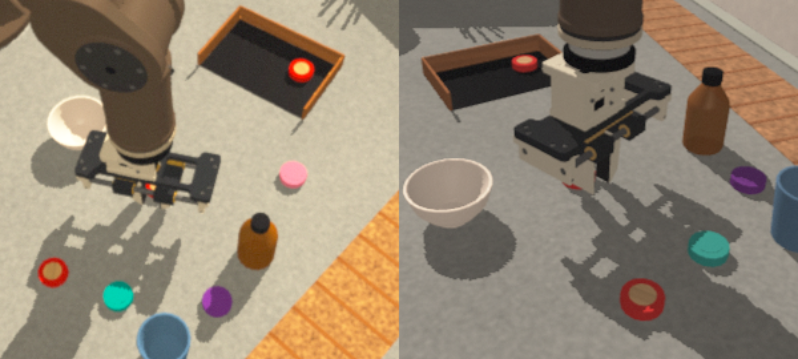

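step_arm(
  rows=[
    [0.435,0,0.007,0,0.085,0,0],
    [0.435,0,0.014,0.0005,0.17,0,0],
    [0.435,0,0.021,0.001,0.255,0,0],
    [0.435,0,0.028,0.002,0.34,0,0],
    [0.435,0,0.037,0.0055,0.372,0,0],
    [0.435,0,0.048,0.0105,0.372,0,0],
    [0.435,0,0.059,0.015,0.372,0,0],
    [0.435,0,0.07,0.0195,0.372,0,0],
    [0.435,0,0.082,0.0245,0.372,0,0],
    [0.435,0,0.094,0.0295,0.372,0,0],
    [0.435,0,0.105,0.0345,0.372,0,0],
    [0.435,0,0.117,0.0395,0.372,0,0],
  ],
)

```text
clock: 13.35
position: [0.5204, 0.0532, 0.0054]
ee_rot: [-0.109, 1.568, 0.109]
force: [0.4, -0.6, 0.1]
width: 0.28
```

```bash
python3 look.py 11; python3 - <<'E'
from h import *
fr([(.4917,.2593,.005,98)])
E
```

```text
13.35 [0.5204 0.0532 0.0054] 0.27981075604518235 [ 0.4 -0.6  0.1]
scene c [0.5418 0.3001] r 0.0221
scene c [ 0.5206 -0.2227] r 0.0213
 0.0010, 0.2582, 0.0006, 0.0015, 0.0004, -0.0011
```

View pics/l11.png

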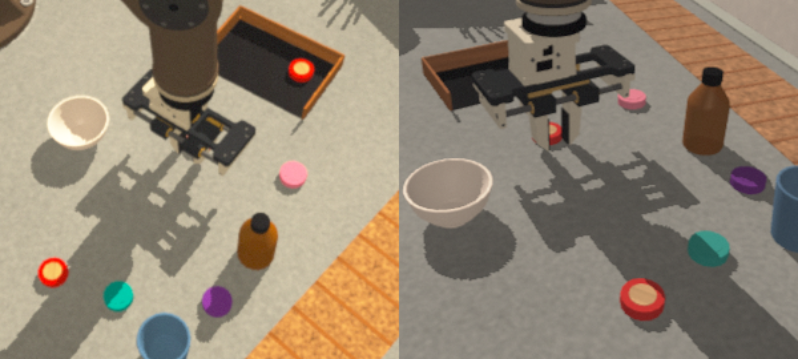

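Token B is nested in the cradle at side pixel (553,131). It now needs a straight 0.258 of full scale forward.

step_arm(
  rows=[
    [0.435,0,0.013,0,0,0,0],
    [0.435,0,0.026,0,0,0,0],
    [0.435,0,0.039,0,0,0,0],
    [0.435,0,0.052,0,0,0,0],
    [0.435,0,0.065,0,0,0,0],
    [0.435,0,0.078,0,0,0,0],
    [0.435,0,0.091,0,0,0,0],
    [0.435,0,0.104,0,0,0,0],
    [0.435,0,0.117,0,0,0,0],
    [0.435,0,0.13,0,0,0,0],
    [0.435,0,0.143,0,0,0,0],
    [0.435,0,0.156,0,0,0,0],
  ],
)

```text
clock: 14.45
position: [0.5031, 0.1768, 0.0053]
ee_rot: [-0.109, 1.568, 0.109]
force: [-0.1, 0.1, -0.4]
width: 0.281
```

step_arm(
  rows=[
    [0.435,0,0.013,0,0,0,0],
    [0.435,0,0.026,0,0,0,0],
    [0.435,0,0.039,0,0,0,0],
    [0.435,0,0.052,0,0,0,0],
    [0.435,0,0.065,0,0,0,0],
    [0.435,0,0.078,0,0,0,0],
    [0.435,0,0.089,0,0,0,0],
    [0.435,0,0.097,0,0,0,0],
    [0.435,0,0.097,0,0,0,0],
    [0.435,0,0.07,0,0,0,0],
    [0.435,-0.05,0.06,0,0,0,0],
    [0.435,-0.09,0.04,0,0,0,0],
  ],
)

```text
clock: 15.45
position: [0.4976, 0.2071, 0.0774]
ee_rot: [-0.11, 1.571, 0.109]
force: [1.2, 1.1, 0.7]
width: 0.282
```

```bash
python3 - <<'E'
from h import *
print(status.observe()["position"])
fr([(.525,-.268,.1,98)])
E
```

```text
[0.49761201 0.2070655  0.07738055]
 -0.0279, -0.5928, -0.0486, -0.0003, -0.0033, 0.0003
```

step_arm(
  rows=[
    [0.435,-0.03,-0.59,-0.046,0.03,0,0],
    [0.435,-0.03,-0.59,-0.046,0.03,0,0],
    [0.435,-0.03,-0.59,-0.046,0.03,0,0],
    [0.435,-0.03,-0.59,-0.046,-0.03,0,0],
    [0.435,-0.03,-0.59,-0.046,-0.03,0,0],
    [0.435,-0.03,-0.59,-0.046,-0.03,0,0],
    [0.435,-0.03,-0.59,-0.046,-0.03,0,0],
    [0.435,-0.03,-0.59,-0.046,-0.03,0,0],
    [0.435,-0.03,-0.59,-0.046,-0.03,0,0],
    [0.435,-0.03,-0.59,-0.046,-0.03,0,0],
    [0.435,-0.03,-0.59,-0.046,-0.03,0,0],
    [0.435,-0.03,-0.59,-0.046,-0.03,0,0],
  ],
)

```text
clock: 16.45
position: [0.5258, -0.2736, 0.1013]
ee_rot: [-0.13, 1.568, 0.124]
force: [-0.2, -1.0, 0.4]
width: 0.285
```

```bash
python3 look.py 12; python3 - <<'E'
from h import *
fr([(.5273,-.265,.06,100),(.5273,-.265,.005,100)])
E
```

```text
16.45 [ 0.5258 -0.2736  0.1013] 0.2846518894262281 [-0.2 -1.   0.4]
scene c [0.4893 0.279 ] r 0.022
scene c [0.5431 0.2992] r 0.0221
 0.0512, 0.0071, 0.0027, -0.0122, -0.0010, 0.0019
 0.1200, 0.0072, 0.0028, -0.0122, -0.0010, 0.0019
```

View pics/l12.png

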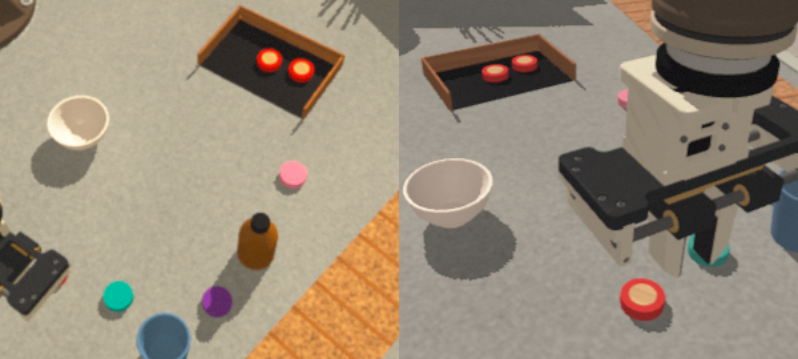

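step_arm(
  rows=[
    [0.435,0.04,0.003,0.003,-0.012,0,0],
    [0.435,0.08,0.005,0.003,-0.012,0,0],
    [0.435,0.11,0.005,0.003,-0.012,0,0],
    [0.435,0.119,0.005,0.003,-0.012,0,0],
    [0.435,0.119,0.005,0.003,-0.012,0,0],
  ],
)

```text
clock: 16.97
position: [0.5276, -0.2593, 0.0044]
ee_rot: [-0.142, 1.57, 0.146]
force: [-0.5, -0.5, 0.2]
width: 0.281
```

```bash
python3 look.py 13; python3 - <<'E'
from h import *
fr([(.4353+.026*.174,.2642-.0256,.005,100)])
E
```

```text
16.9667 [ 0.5276 -0.2593  0.0044] 0.28115727391086137 [-0.5 -0.5  0.2]
scene c [0.4883 0.2797] r 0.0217
scene c [0.5429 0.2993] r 0.0217
 0.0026, 0.6337, 0.0028, 0.0079, 0.0007, 0.0001
```

View pics/l13.png

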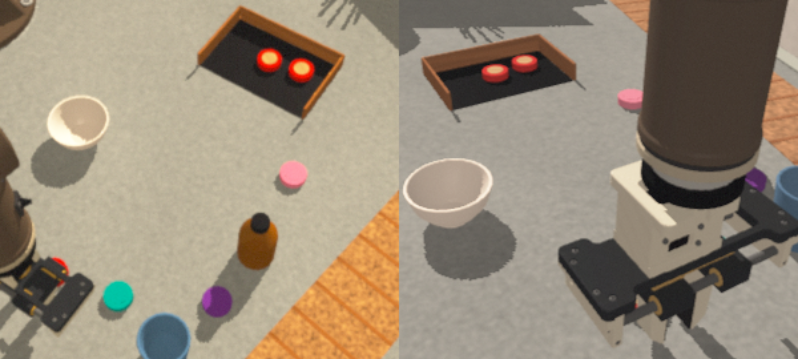

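step_arm(
  rows=[
    [0.435,0,0.01,0,0,0,0],
    [0.435,0,0.02,0,0,0,0],
    [0.435,0,0.032,0,0,0,0],
    [0.435,0,0.045,0,0,0,0],
    [0.435,0,0.058,0,0,0,0],
    [0.435,0,0.071,0,0,0,0],
    [0.435,0,0.084,0,0,0,0],
    [0.435,0,0.097,0,0,0,0],
    [0.435,0,0.11,0,0,0,0],
    [0.435,0,0.123,0,0,0,0],
    [0.435,0,0.136,0,0,0,0],
    [0.435,0,0.149,0,0,0,0],
  ],
)

```text
clock: 18.07
position: [0.5073, -0.1425, 0.0062]
ee_rot: [-0.143, 1.566, 0.143]
force: [-0.5, 0.3, -0.5]
width: 0.285
```

```bash
python3 look.py 14; python3 - <<'E'
from h import *
fr([(.4353+.026*.174,.2642-.0256,.005,100)])
E
```

```text
18.0667 [ 0.5073 -0.1425  0.0062] 0.28462763863636403 [-0.5  0.3 -0.5]
scene c [0.4889 0.2802] r 0.023
scene c [0.5439 0.3005] r 0.0219
 0.0020, 0.4821, 0.0043, 0.0099, -0.0000, -0.0009
```

View pics/l14.png

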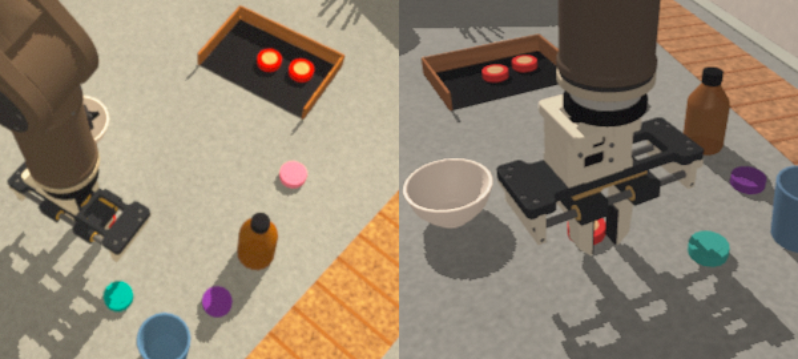

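```bash
python3 - <<'E'
from h import *
im=cams.get_image("side");W=world(im)
m=(W[...,2]>.02)&(W[...,2]<.12)&(abs(W[...,1]+.15)<.09)&(W[...,0]>.38)&(W[...,0]<.63)
P=W[m]
for a in np.arange(.38,.63,.02):
    q=P[(P[:,0]>=a)&(P[:,0]<a+.02)]
    if len(q):print(round(a,2),len(q),q[:,2].min().round(3),np.percentile(q[:,2],5).round(3))
E
```

```text
0.38 144 0.021 0.025
0.4 421 0.025 0.039
0.42 1078 0.074 0.077
0.44 671 0.085 0.088
0.46 677 0.021 0.032
0.48 701 0.02 0.026
0.5 262 0.021 0.085
0.52 926 0.02 0.025
0.54 460 0.037 0.08
0.56 604 0.075 0.087
0.58 873 0.073 0.077
0.6 94 0.076 0.098
```

Hand plates bottom out at z≈0.074, which clears the bowl's 0.048. The token stays nested, so I'll continue.

step_arm(
  rows=[
    [0.435,0,0.013,0,0,0,0],
    [0.435,0,0.026,0,0,0,0],
    [0.435,0,0.039,0,0,0,0],
    [0.435,0,0.052,0,0,0,0],
    [0.435,0,0.065,0,0,0,0],
    [0.435,0,0.078,0,0,0,0],
    [0.435,0,0.091,0,0,0,0],
    [0.435,0,0.104,0,0,0,0],
    [0.435,0,0.117,0.001,0,0,0],
    [0.435,0,0.13,0.001,0,0,0],
    [0.435,0,0.143,0.001,0,0,0],
    [0.435,0,0.156,0.001,0,0,0],
  ],
)

```text
clock: 19.22
position: [0.4855, -0.0196, 0.0062]
ee_rot: [-0.143, 1.566, 0.143]
force: [0.1, 0.1, -1.2]
width: 0.281
```

step_arm(
  rows=[
    [0.435,0,0.013,0,0,0,0],
    [0.435,0,0.026,0,0,0,0],
    [0.435,0,0.039,0,0,0,0],
    [0.435,0,0.052,0,0,0,0],
    [0.435,0,0.065,0,0,0,0],
    [0.435,0,0.078,0,0,0,0],
    [0.435,0,0.091,0,0,0,0],
    [0.435,0,0.104,0,0,0,0],
    [0.435,0,0.117,0.001,0,0,0],
    [0.435,0,0.13,0.001,0,0,0],
    [0.435,0,0.143,0.001,0,0,0],
    [0.435,0,0.156,0.001,0,0,0],
  ],
)

```text
clock: 20.22
position: [0.4637, 0.1032, 0.0062]
ee_rot: [-0.143, 1.566, 0.143]
force: [-0.0, 0.2, 0.2]
width: 0.286
```

```bash
python3 look.py 15; python3 - <<'E'
from h import *
fr([(.4353+.026*.174,.2642-.0256,.005,100)])
E
```

```text
20.2167 [0.4637 0.1032 0.0062] 0.2856056285552444 [-0.   0.2  0.2]
scene c [0.4886 0.2798] r 0.0228
scene c [0.5433 0.2995] r 0.0215
 0.0018, 0.1702, 0.0015, 0.0098, 0.0005, -0.0009
```

View pics/l15.png

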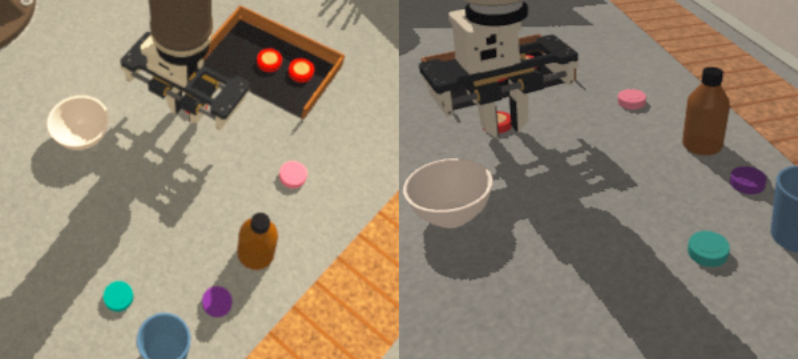

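step_arm(
  rows=[
    [0.435,0,0.013,0,0,0,0],
    [0.435,0,0.026,0,0,0,0],
    [0.435,0,0.039,0,0,0,0],
    [0.435,0,0.052,0,0,0,0],
    [0.435,0,0.065,0.001,0,0,0],
    [0.435,0,0.078,0.001,0,0,0],
    [0.435,0,0.091,0.001,0,0,0],
    [0.435,0,0.104,0.001,0,0,0],
    [0.435,0,0.117,0.001,0,0,0],
    [0.435,0,0.13,0.001,0,0,0],
    [0.435,0,0.143,0.001,0,0,0],
    [0.435,0,0.154,0.001,0,0,0],
  ],
)

```text
clock: 21.32
position: [0.4421, 0.2249, 0.0062]
ee_rot: [-0.143, 1.566, 0.144]
force: [0.4, 0.4, -0.3]
width: 0.281
```

step_arm(
  rows=[
    [0.435,0,0.009,0,0,0,0],
    [0.435,0,0.012,0,0,0,0],
    [0.435,0,0.012,0,0,0,0],
    [0.435,0,-0.01,0,0,0,0],
    [0.435,-0.04,-0.02,0,0,0,0],
    [0.435,-0.08,-0.03,0,0,0,0],
    [0.435,-0.12,-0.08,0,0,0,0],
    [0.435,-0.16,-0.13,0,0,0,0],
    [0.435,-0.16,-0.18,0,0,0,0],
    [0.435,-0.16,-0.23,0,0,0,0],
    [0.435,-0.16,-0.25,0,0,0,0],
    [0.435,-0.16,-0.25,0,0,0,0],
  ],
)

```text
clock: 22.32
position: [0.4793, 0.0187, 0.1342]
ee_rot: [-0.138, 1.567, 0.132]
force: [-0.3, -0.1, 0.3]
width: 0.281
```

```bash
python3 look.py 16; python3 - <<'E'
from h import *
a=np.radians(9.4)
for n in("scene","side"):
    im=cams.get_image(n);W=world(im)
    m=(W[...,2]>0.008)&(W[...,0]>0.25)&(W[...,0]<.9)&(W[...,1]<.22)&(W[...,1]>-.5)&(im["range_z"]>0)
    k,l,st,c=cv2.connectedComponentsWithStats(m.astype(np.uint8))
    for i in range(1,k):
        if st[i,4]>60:
            P=W[l==i];print(n,"cl",c[i].round(),st[i,4],P.min(0).round(3),P.max(0).round(3))
    cv2.imwrite(f"pics/f_{n}.png",cv2.resize(im["pixels"][(80 if n=="scene" else 120):(200),(260 if n=="scene" else 150):(410 if n=="scene" else 300),::-1],None,fx=4,fy=4,interpolation=cv2.INTER_CUBIC))
E
```

```text
22.3167 [0.4793 0.0187 0.1342] 0.280512618869941 [-0.3 -0.1  0.3]
scene c [0.4356 0.2589] r 0.0218
scene c [0.4886 0.2798] r 0.0225
scene c [0.543  0.2985] r 0.0227
scene cl [231.  83.] 11644 [ 0.38  -0.042  0.011] [0.578 0.219 0.521]
scene cl [188. 180.] 1185 [ 0.323 -0.088  0.008] [0.419 0.006 0.047]
scene cl [350. 220.] 287 [0.644 0.112 0.008] [0.684 0.154 0.016]
scene cl [323. 271.] 1010 [ 0.68  -0.029  0.008] [0.734 0.023 0.112]
scene cl [218. 312.] 384 [ 0.591 -0.203  0.008] [ 0.633 -0.162  0.015]
scene cl [293. 316.] 395 [ 0.696 -0.115  0.008] [ 0.738 -0.074  0.015]
scene cl [252. 345.] 975 [ 0.682 -0.224  0.008] [ 0.749 -0.157  0.073]
side cl [240.  80.] 11773 [ 0.381 -0.029  0.134] [0.578 0.077 0.363]
side cl [382. 195.] 1671 [ 0.679 -0.031  0.008] [0.729 0.017 0.112]
side cl [186. 181.] 76 [0.398 0.191 0.008] [0.407 0.22  0.032]
side cl [325. 182.] 208 [0.643 0.109 0.008] [0.686 0.153 0.015]
side cl [187. 253.] 2510 [ 0.324 -0.089  0.008] [0.418 0.007 0.048]
side cl [413. 243.] 378 [ 0.695 -0.116  0.008] [ 0.739 -0.075  0.015]
side cl [456. 264.] 2744 [ 0.682 -0.225  0.008] [ 0.751 -0.158  0.073]
side cl [383. 294.] 576 [ 0.592 -0.205  0.008] [ 0.633 -0.163  0.015]
```

View pics/l16.png

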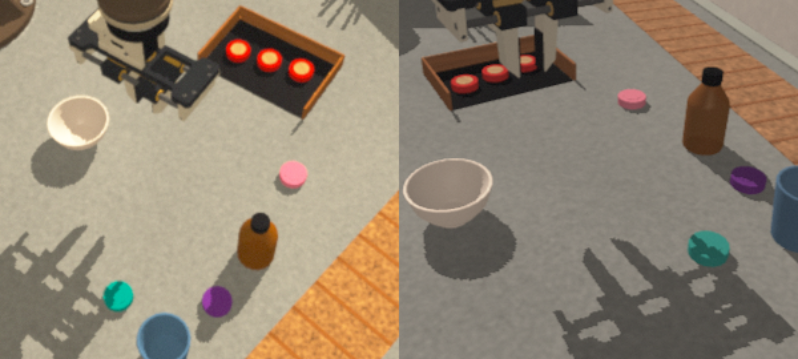

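View pics/f_side.png

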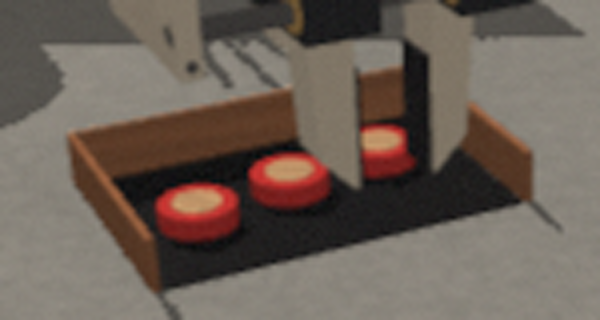

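All three tokens lie flat on the black floor, well clear of the open edge. The other objects are where they started and the arm is clear.

```bash
python3 -c "
from cell import arm
print(arm.sign_off())"
```

```text
the job is handed in; nothing more can be done
None
```

All three red tokens now lie flat and wholly inside the collecting pan, pushed there with the fingertips and never gripped or lifted. I handed the job in at about 22.5 s on the robot's clock; no verdict was reported.

- **How it was done:** I moved the token nearest the bottle about 90 mm with one finger, because the gripper body would not have cleared the bottle otherwise. After that, all three were pushed in between two slightly parted fingertips.
- **Tokens:** The last scene-camera measurement puts their centres in the pan at about (+51, +16), (−5, +7) and (−61, −5) mm. The nearest edge is about 18 mm from a wall, and the pictures show them flat.
- **Other objects:** The bottle, teacup, bowl and the three look-alikes measured within 1–3 mm of their starting positions, which is camera noise.
- **Robot:** The arm had backed off and was touching nothing. Force readings at the end of each move stayed under about 2 N.
- **Limits of the checks:** The red detection only worked in the scene camera, so the side view confirmed the tokens by eye only, with one partly hidden behind a finger. No check failed or disagreed.

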